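# Make up one lidded bowl from the nested stack

### The job

Lift just the top bowl off the nested stack of turned bowls, leaving the two below nested and standing where they are, and set it upright in the middle of the finishing turntable. Then put the large knobbed lid on it, seated properly so that it lies level all round on the rim. Put things down rather than drop them, and leave everything else on the bench alone.

Things in the scene. Friction and masses are not known exactly. Their poses are not given: they have to be found in the camera images.
- stand: Square plywood board, 170 x 170 x 12 thick, fixed, on which the stack of bowls stands centred. Origin: centre of its underside (on the bench), z up.
- bowl_top: Pale finished wood bowl, topmost of three nested. 70 high, rim 124 outside, 114 inside diameter, wall 5. From 45 to 70 above the origin the wall is an upright collar, easy to pinch, one finger inside, one outside; below it the body narrows to 111, then a foot 64 wide, 18 high. Inner floor 28 above the origin. Loose, about 220 g. Origin: centre of the foot's underside, z up.
- bowl_middle: Mid-brown rough-turned bowl under the top one: same form, but thicker collar, 132 outside, 116 inside. Bowls nest foot on floor, each 28 higher than the one below, so only a bowl's top 28 stands clear; a finger reaching deeper outside pinches this wider collar too. 2 to 3 of play sideways; lift 45 straight up to clear. Origin: centre of the foot's underside, z up.
- bowl_bottom: Dark bowl, shaped like the middle one, lowest of the stack, standing on the board. Origin: centre of the foot's underside, z up.
- turntable: Finishing turntable, fixed and locked (does not turn): green disc 170 diameter with a cork face on a short steel column, top face 40 above the bench. Origin: centre of its underside on the bench, z up.
- lid: Large turned lid, right way up on the bench: pale disc 132 diameter, dark round knob 30 diameter on its centre. Spigot 100 diameter, 8 deep, underneath drops loosely into a bowl's 114 mouth. Heights above the origin: disc underside 8, disc top 18, knob 18 to 54. Seated, its origin is 62 above the bowl's. Loose, about 160 g. Origin: centre of the spigot's underside, z up.
- small_lid: Bystander: small mid-brown lid 80 diameter with a pale knob, 54 high overall (fits no bowl here). Origin: centre of underside.
- wax_jar: Bystander: amber wax jar, 64 diameter, 65 high. Origin: centre of underside.
- mallet: Bystander: turned mallet standing on its head, 80 diameter, 182 high. Origin: centre of underside.
- brush: Bystander: bench brush 170 long lying along its x axis. Origin: mid-length, underside.
- gouge: Bystander: turning gouge 220 long lying along its x axis, handle to -x. Origin: mid-length, underside.
- blank: Bystander: pale square turning blank 75 x 75 x 55. Origin: centre of underside.
- massager: Bystander: pale wooden massage roller 182 long along its x axis, with a 52 ball at each end. Origin: mid-length, underside.
There are look-alikes about, which are no part of the job. Of the things that look like the stand, the middle-sized one is meant.

How it is judged (in metres and radians):
On the way, in this order (a step that is already met when the one before it is completed fails the run):
1. the top bowl is lifted clear of the stack, the other two still nested on the stand (z of bowl_top in the frame of stand above 0.112 m and z of bowl_middle in the frame of stand between 0.034 and 0.046 m and z of bowl_bottom in the frame of stand between 0.006 and 0.018 m and horizontal distance between each of bowl_middle, bowl_bottom and stand below 0.03 m), for 0.1 s.
2. the bowl stands upright and released in the middle of the turntable (horizontal distance between bowl_top and turntable below 0.03 m and z of bowl_top in the frame of turntable between 0.036 and 0.044 m and angle between bowl_top's own z axis and vertical below 0.06 rad and contact force between the fingers and bowl_top below 0.1 N and linear speed of bowl_top below 0.02 m/s), for 0.2 s.
At the end, for the whole second after the job is handed in: Bowl upright (0.06 rad) within 30 mm of the turntable's centre; lid origin 58 to 66 mm above the bowl's, within 12 mm of its axis, level (0.06 rad); both at rest. Other two bowls upright (0.1 rad), within 30 mm of the stand's centre, 6 mm of their heights. Bystanders within 50 mm of their start (all of step 2 and z of lid in the frame of bowl_top between 0.058 and 0.066 m and horizontal distance between lid and bowl_top below 0.012 m and angle between lid's own z axis and vertical below 0.06 rad and linear speed of lid below 0.02 m/s and contact force between the fingers and lid below 0.1 N and z of bowl_middle in the frame of stand between 0.034 and 0.046 m and z of bowl_bottom in the frame of stand between 0.006 and 0.018 m and horizontal distance between each of bowl_middle, bowl_bottom and stand below 0.03 m and angle between each of bowl_middle, bowl_bottom's own z axis and vertical below 0.1 rad and distance of each of small_lid, wax_jar, mallet, brush, gouge, blank, massager from where it was at the start of the episode below 0.05 m); the robot touches nothing.
It fails at once if the middle bowl is dragged up more than 12 mm (z of bowl_middle in the frame of stand above 0.052 m).
It fails at once if the bottom bowl is dragged up more than 12 mm (z of bowl_bottom in the frame of stand above 0.024 m).
It fails at once if the top bowl or the lid is dropped (falls faster than 0.6 m/s while not held: about 18 mm or more) ((contact force between the fingers and bowl_top below 0.1 N and linear speed of bowl_top above 0.6 m/s) or (contact force between the fingers and lid below 0.1 N and linear speed of lid above 0.6 m/s)).
It fails at once if a bystander is moved more than 50 mm (distance of any of small_lid, wax_jar, mallet, brush, gouge, blank, massager from where it was at the start of the episode above 0.05 m).
It also fails if it takes over 64 s, if anything falls off the work surface, if the arm or the gripper's body presses on something with over 40 N, if the wrist force passes 120 N, or if a joint passes its speed limit or range.

### The arm

A 6-joint arm with a two-finger parallel gripper is mounted at the origin on the work surface. World frame = base frame: x ahead of the robot, y to its left, z up, the work surface at z = 0. Lengths are in mm, angles in rad, forces in N, time in s.
With the tool pointing down it reaches from about 275 to 1000 mm from the base axis. Payload 8.4 kg.
Tool frame: the origin (TCP) lies at the very end of the fingers, on their centre line; the grasp point (between the pads) lies 19 mm behind it; z points along the fingers, y is the direction in which the jaws open and shut (so a half turn about z gives the same grasp; the last joint's range is limited). The gripper opens to 85 mm and grips with 20 to 120 N. Pads are 22 mm wide; open, the fingers measure 114 mm over their backs; the gripper's body (76 mm by 85 mm) begins 54 mm behind the grasp point. The pads swing forward as they close: fully open they stand 13 mm farther back than shut.
Start: joints at [1.113, 0.353, 1.633, -0, 1.155, -0.002], TCP at [275.112, 561.196, 231.281] pointing down, gripper open.
Joint ranges: [-2.63, 2.63], [-0.92, 2.1], [0.06, 2.66], [-1.3, 4.44], [0, 2.69], [-3.02, 3.02]. Speed limits (rad/s): [2.22, 2.22, 2.79, 3.14, 3.14, 3.14].

### API

Orientations are given as [roll, pitch, yaw] about the fixed x, y, z axes, in that order (R = Rz(yaw) Ry(pitch) Rx(roll)).
In Python, from rig import readout, grab_frame, calibration, r gives the robot as it stands. The module is installed in compiled form; this text tells all that it offers.
- The arm moves only by the tool play_rows, never from a script. Its argument "rows" is a list of rows, each a list of 3 entries, a list of its own where there are three numbers: the closure in counts, from 0 (fully open) to 255 (shut), then the shift along the tool's x, y, z in cm, then the turn, a rotation vector about the tool's x, y, z in rad. In form: [[gripper, [dx, dy, dz], [rx, ry, rz]], ...]. A call has 1 to 12 rows; each row is the pose to reach, as a shift and turn from the pose commanded when the call began, along the tool's axes at that moment; what a row does not reach only later rows make up. A row lasts 1/12 s, in which the tool goes at most 41.7 mm and 7.16 degrees, less where a joint would pass 70% of its speed; a pose out of reach is approached as far as the arm can. A call with a gripper value outside its range is refused whole. The fingers move at their own pace and stop on an object; "squeeze" is the grip in N (left out, the last holds). Time passes only in rows, so rows that repeat a pose let the fingers close. It gives the time, the measured TCP pose, the force and the opening at its end, in the units of the state.
- readout.sense(): the state, without advancing time (a new reading comes with each control period).
- grab_frame(name): name is "scene" or "top"; returns (picture, depth): 480x640x3 uint8, red, green, blue; 480x640 float32, mm along the optical axis (not along the pixel's ray), 0 where there is no reading.
- calibration(name): a dict with "vfov" (degrees; the focal length in pixels is half the picture's height over the tangent of half this angle, whatever the lens; pixels are square), "cx", "cy" (the principal point, pixels), "k1" (the pictures are not rectified: a ray, as slopes to the right and down, at radius r is drawn at 1 + k1 r^2 times it, then the intrinsics apply), "cam_to_world" (4x4, takes a point from camera to world coordinates). Camera axes: x right, y down, z forward; pixel columns grow to the right and rows downward; lengths in mm; the calibration is good to about 2 mm. A picture is of the moment at which its call begins. calibration takes no time and is no camera call.
- r.sign_off(): hands the job in, once; it reports no verdict.
The state is a dict: "clock": time; "qpos": joint angles; "qvel": joint speeds; "joint_efforts": joint torques, N m; "eef_pos": TCP position; "tcp_rot": TCP orientation; "contact_force": force on the tool from outside, world axes, zero at the start; "wrist_torque": the same for the moment, N m; "opening": opening from 0.0 (shut) to 1.0 (fully open).
Only numpy, scipy, OpenCV 4.12 (cv2) and the standard library are available. Lean on these libraries where they do the work, as an engineer would, in place of code of your own. Each camera call takes 0.05 s, during which the arm holds its last target.

## Working session

There is one attempt and no reset: what is moved stays moved. The work goes in short steps, Python scripts to look and compute and a tool call to move; the robot and the scene stay as the last step left them, time stands still between calls to the robot, and variables do not carry over. Pictures are saved under pics/ and viewed, and the job is handed in when it is done.

Besides the shell and the picture viewer there is one more tool, called after "Request:" as name(argument=value, ...) on one line, values as JSON. play_rows: Moves the arm, as the interface text tells. Its arguments: {"type":"object","properties":{"rows":{"type":"array"},"squeeze":{"type":"number"}},"required":["rows"]}

```bash
mkdir -p pics
python3 - <<'E'
from rig import readout, grab_frame, calibration, r
import cv2, numpy as np
for n in ("scene","top"):
    im,d=grab_frame(n); cv2.imwrite(f"pics/{n}0.png",im[:,:,::-1]); np.savez(f"{n}0.npz",im=im,d=d)
    print(n,calibration(n), (d==0).mean())
print(readout.sense())
E
```

```text
scene {'vfov': 54.879111741205634, 'cx': 323.26137800614435, 'cy': 240.08055821034395, 'k1': 0.012926307327035211, 'cam_to_world': array([[ 7.30077994e-01,  4.89838068e-01, -4.76492171e-01,
         1.01826716e+03],
       [ 6.83362332e-01, -5.24781174e-01,  5.07563437e-01,
        -5.08317107e+02],
       [-1.43022730e-03, -6.96177697e-01, -7.17868071e-01,
         8.14047933e+02],
       [ 0.00000000e+00,  0.00000000e+00,  0.00000000e+00,
         1.00000000e+00]])} 0.003994140625
top {'vfov': 43.676329455767515, 'cx': 309.8666507624172, 'cy': 235.705024562662, 'k1': -0.19059875595602918, 'cam_to_world': array([[ 2.34007022e-02, -9.95712444e-01,  8.94937732e-02,
         4.02158940e+02],
       [-9.99720541e-01, -2.30063254e-02,  5.43588832e-03,
        -7.61619341e+00],
       [-3.35365878e-03, -8.95959670e-02, -9.95972548e-01,
         1.41221274e+03],
       [ 0.00000000e+00,  0.00000000e+00,  0.00000000e+00,
         1.00000000e+00]])} 0.003896484375
{'clock': 0.1, 'qpos': array([ 1.11258247e+00,  3.53598377e-01,  1.63400384e+00,  1.98052759e-05,
        1.15517405e+00, -2.42370807e-03]), 'qvel': array([ 0.00183784, -0.00173352, -0.00177376,  0.00135866,  0.00047674,
        0.00074538]), 'joint_efforts': array([ 1.07389074e-03, -6.06355333e+01, -3.42824578e+01,  8.52375092e-05,
        3.92220682e-03,  3.93779737e-05]), 'eef_pos': array([274.94425469, 560.84559121, 230.6485024 ]), 'tcp_rot': array([-3.14040909e+00, -2.09783508e-05,  2.68579449e+00]), 'contact_force': array([ 0.36117216,  0.48792925, -0.14400971]), 'wrist_torque': array([ 0.01422793, -0.04147493,  0.0054201 ]), 'opening': 1.0022133587650874}
```

View pics/scene0.png

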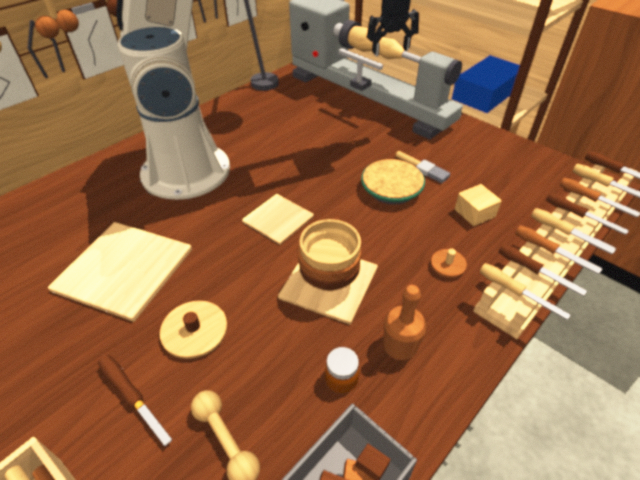

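View pics/top0.png

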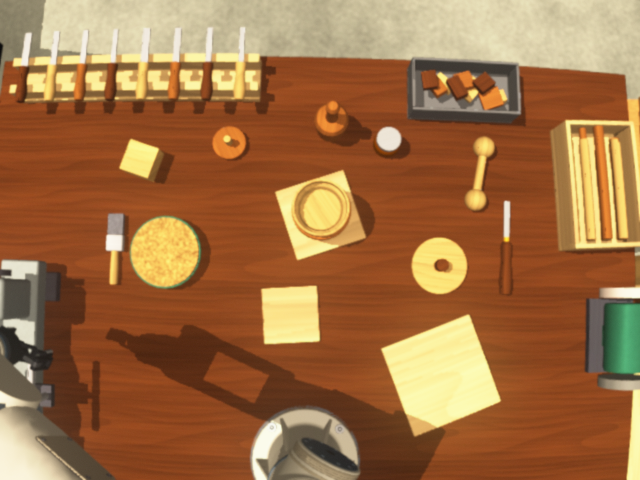

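The top view shows the bowl stack at about (321,210), the turntable at (165,252) and the lid at (440,265). The stand sits between a smaller and a larger board. Next I measure them using the depth images.

```bash
cat > h.py <<'E'
import numpy as np, cv2
from rig import readout, grab_frame, calibration, r
def K(c):
    f=240/np.tan(np.radians(c['vfov'])/2); return np.array([[f,0,c['cx']],[0,f,c['cy']],[0,0,1.]])
def rays(n):
    c=calibration(n); u,v=np.meshgrid(np.arange(640),np.arange(480))
    p=np.stack([u,v],-1).reshape(-1,1,2).astype(float)
    s=cv2.undistortPoints(p,K(c),np.array([c['k1'],0,0,0,0.])).reshape(480,640,2)
    return np.dstack([s,np.ones((480,640))]),c['cam_to_world']
def cloud(n,d):
    s,T=rays(n); P=s*d[...,None]; return P@T[:3,:3].T+T[:3,3]
def toplane(n,z):
    s,T=rays(n); D=s@T[:3,:3].T; t=(z-T[2,3])/D[...,2]; return D*t[...,None]+T[:3,3]
def circ(P):
    A=np.c_[2*P[:,:2],np.ones(len(P))]; b=(P[:,:2]**2).sum(1)
    x=np.linalg.lstsq(A,b,rcond=None)[0]; return x[0],x[1],np.sqrt(x[2]+x[0]**2+x[1]**2)
E
python3 - <<'E'
from h import *
for n in ("top","scene"):
    z=np.load(n+"0.npz"); P=cloud(n,z['d'])
    ok=z['d']>0
    ref={"top":{"stack":(321,210),"tt":(165,252),"lid":(440,265)},"scene":{"stack":(331,250),"tt":(393,182),"lid":(193,330)}}[n]
    for k,(u,v) in ref.items():
        c=P[v-3:v+4,u-3:u+4].reshape(-1,3); print(n,k,np.median(c,0).round(1))
    c0={"stack":None}
    # table noise
    c=P[340:380,560:580] if n=="top" else P[280:300,30:50]; print('tbl',np.median(c[...,2]),c[...,2].std())
    import json
    u,v=ref["stack"]; 
    R=P[:,:,:]
    cs=np.median(P[v-3:v+4,u-3:u+4].reshape(-1,3),0)
    near=np.hypot(P[...,0]-cs[0],P[...,1]-cs[1])<110
    for lo,hi in((128,148),(100,118),(6,20)):
        m=ok&near&(P[...,2]>lo)&(P[...,2]<hi); q=P[m]; 
        if len(q)>10: print(n,'stack band',lo,hi,len(q),circ(q),np.median(q,0),q.min(0),q.max(0))
    u,v=ref["tt"]; cs=np.median(P[v-3:v+4,u-3:u+4].reshape(-1,3),0)
    m=ok&(np.hypot(P[...,0]-cs[0],P[...,1]-cs[1])<110)&(P[...,2]>30)&(P[...,2]<50)
    q=P[m];(x,y),rr=cv2.minEnclosingCircle(q[:,:2].astype(np.float32));print('tt',x,y,rr,np.median(q,0),q.mean(0))
    u,v=ref["lid"]; cs=np.median(P[v-3:v+4,u-3:u+4].reshape(-1,3),0)
    near=(np.hypot(P[...,0]-cs[0],P[...,1]-cs[1])<90)
    for lo,hi in((12,25),(45,65)):
        q=P[ok&near&(P[...,2]>lo)&(P[...,2]<hi)];(x,y),rr=cv2.minEnclosingCircle(q[:,:2].astype(np.float32));print('lid',lo,len(q),x,y,rr,np.median(q,0),q.mean(0))
E
```

```text
top stack [578.3 -23.8  97.2]
top tt [479.8 335.2  41.3]
top lid [ 463.8 -299.2   55.1]
tbl 0.6327880094505645 49.96385446057427
top stack band 128 148 467 (np.float64(579.5717968029921), np.float64(-20.901419061938213), np.float64(59.25030655253539)) [586.21333307 -21.83770001 138.70470471] [518.24398128 -81.21444631 128.13384317] [642.07498094  39.61956558 146.48134512]
top stack band 100 118 1110 (np.float64(575.3316288843408), np.float64(-22.79435347873914), np.float64(51.816923650777056)) [576.4122718  -24.98405257 110.5949959 ] [513.01403812 -87.40400002 100.00171898] [637.28037885  42.49035853 117.94854487]
top stack band 6 20 2231 (np.float64(583.9055239832815), np.float64(-23.233431312159155), np.float64(87.06935865457073)) [544.08171652 -17.37965284  12.81291299] [ 471.18315041 -131.44247184    6.00023944] [683.83342685  84.1068429   19.85077623]
tt 481.18145751953125 337.3768005371094 85.93946075439453 [480.51729018 334.97894357  40.74330968] [480.66788075 335.31987885  40.65811199]
lid 12 2205 464.6473388671875 -305.50823974609375 67.310302734375 [ 463.96170622 -303.02648
[... 846 characters left out ...]
535]
scene stack band 6 20 2382 (np.float64(579.5528752886353), np.float64(-18.855758027928914), np.float64(76.59465263128631)) [618.45445697 -61.50664954  11.69838318] [ 496.90124348 -119.94450048    6.0484434 ] [676.34324159  84.80772294  16.78563335]
tt 483.42138671875 336.4675598144531 87.02415466308594 [487.93784577 328.40744607  39.47181804] [487.14754396 329.27845961  39.08043816]
lid 12 2651 465.0173034667969 -305.0176086425781 67.54263305664062 [ 474.09601781 -311.95313102   17.84580098] [ 470.41539413 -308.30546732   17.82948116]
lid 45 176 466.0150451660156 -304.5199279785156 15.071821212768555 [ 469.00364385 -305.66859437   53.2436812 ] [ 468.36368199 -305.52538796   52.55621309]
```

```bash
cat >> h.py <<'E'
from scipy.spatial.transform import Rotation as Ro
def delta(p,yaw):
    s=readout.sense(); R=Ro.from_euler('xyz',s['tcp_rot']); T=Ro.from_euler('xyz',[np.pi,0,yaw])
    print('now',s['eef_pos'].round(1),s['tcp_rot'].round(4),'F',s['contact_force'].round(1),'open',round(s['opening'],3),'t',s['clock'])
    print('shift cm',(R.inv().apply(np.array(p)-s['eef_pos'])/10).round(2),'turn',(R.inv()*T).as_rotvec().round(4))
E
python3 -c "
from h import *
delta([520.8,-19.3,190],1.534)"
```

```text
now [274.9 560.8 230.6] [-3.1404 -0.      2.6858] F [ 0.4  0.5 -0.1] open 1.002 t 0.1
shift cm [-47.61 -41.26   4.11] turn [-1.1000e-03  7.0000e-04  1.1518e+00]
```

Request:
play_rows(rows=[[60, [-3, -2.5, 0], [0, 0, 0.07]], [128, [-6, -5, 0], [0, 0, 0.15]], [128, [-9, -8, 0], [0, 0, 0.25]], [128, [-12, -11, 0], [0, 0, 0.35]], [128, [-15, -14, 0], [0, 0, 0.45]], [128, [-18, -17, 0], [0, 0, 0.55]], [128, [-21, -20, 0], [0, 0, 0.65]], [128, [-24, -22.5, 0], [0, 0, 0.73]], [128, [-27, -25, 0], [0, 0, 0.8]], [128, [-29, -27, 0], [0, 0, 0.85]], [128, [-30, -28, 0], [0, 0, 0.88]], [128, [-30, -28, 0], [0, 0, 0.88]]], squeeze=60)

```text
clock: 1.1
eef_pos: [421.7, 175.1, 231.1]
tcp_rot: [-3.141, 0.001, 1.801]
contact_force: [0.1, -0.1, -0.2]
opening: 0.498
```

```bash
python3 -c "
from h import *
delta([520.8,-19.3,180],1.534)"
```

```text
now [421.7 175.1 231.1] [-3.1413e+00  8.0000e-04  1.8012e+00] F [ 0.1 -0.1 -0.2] open 0.498 t 1.1
shift cm [-21.19   5.21   5.13] turn [-2.000e-04  9.000e-04  2.672e-01]
```

Request:
play_rows(rows=[[128, [-3, 0.8, 0], [0, 0, 0.04]], [128, [-6, 1.5, 0], [0, 0, 0.08]], [128, [-9, 2.3, 0], [0, 0, 0.12]], [128, [-12, 3, 0], [0, 0, 0.16]], [128, [-15, 3.7, 1], [0, 0, 0.2]], [128, [-18, 4.4, 2], [0, 0, 0.23]], [128, [-20, 4.9, 3.5], [0, 0, 0.25]], [128, [-21.2, 5.2, 4.5], [0, 0, 0.267]], [128, [-21.2, 5.2, 5], [0, 0, 0.267]], [128, [-21.2, 5.2, 5.1], [0, 0, 0.267]], [128, [-21.2, 5.2, 5.1], [0, 0, 0.267]]])

```text
clock: 2.02
eef_pos: [520.4, -15.1, 179.9]
tcp_rot: [-3.14, -0.0, 1.54]
contact_force: [-0.6, -0.4, 0.8]
opening: 0.499
```

Run:
```python
from h import *
delta([520.8,-19.3,114.5],1.534)
for n in ("scene","top"):
    im,d=grab_frame(n); c=im[150:350,230:450] if n=="scene" else im[130:330,230:450]
    cv2.imwrite(f"pics/{n}1.png",cv2.resize(c[:,:,::-1],None,fx=3,fy=3,interpolation=cv2.INTER_CUBIC)[:600,:660])
```

```text
now [520.4 -15.1 179.9] [-3.1401e+00 -5.0000e-04  1.5400e+00] F [-0.6 -0.4  0.8] open 0.499 t 2.0167
shift cm [-0.42  0.06  6.54] turn [-0.0015 -0.0005  0.006 ]
```

View pics/scene1.png

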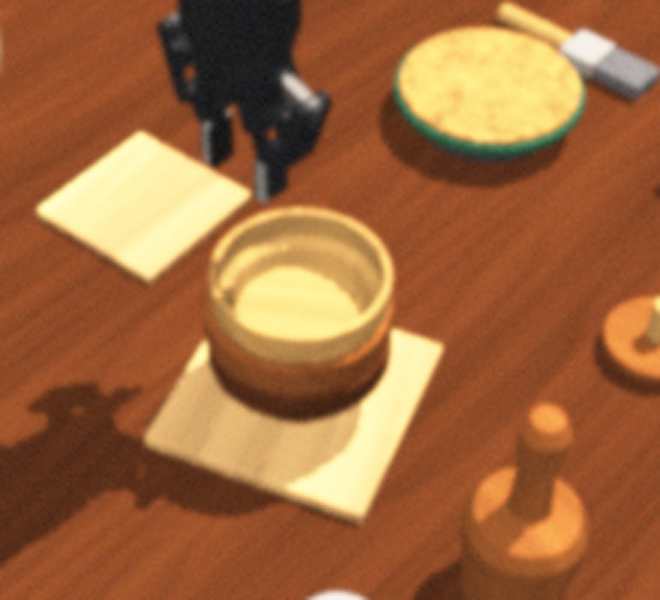

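View pics/top1.png

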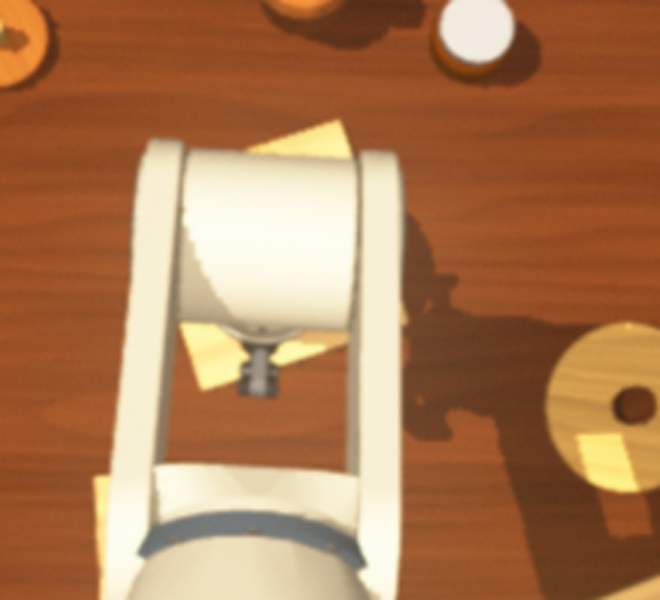

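Both views show the fingers straddling the base-side rim at hover height. I'll check that the pose has settled, then descend.

```bash
python3 -c "
from h import *
delta([520.8,-19.3,124.5],1.534)"
```

```text
now [521.  -15.1 180.8] [ 3.1413e+00 -2.0000e-04  1.5405e+00] F [0.3 0.6 1. ] open 0.501 t 2.1167
shift cm [-0.42 -0.01  5.63] turn [ 0.0003 -0.0002  0.0065]
```

Request:
play_rows(rows=[[128, [-0.2, 0, 1], [0, 0, 0.006]], [128, [-0.42, 0, 2], [0, 0, 0.006]], [128, [-0.42, 0, 3], [0, 0, 0.006]], [128, [-0.42, 0, 4], [0, 0, 0.006]], [128, [-0.42, 0, 5], [0, 0, 0.006]], [128, [-0.42, 0, 5.6], [0, 0, 0.006]], [128, [-0.42, 0, 5.6], [0, 0, 0.006]], [128, [-0.42, 0, 5.6], [0, 0, 0.006]]])

```text
clock: 2.78
eef_pos: [520.8, -20.5, 123.7]
tcp_rot: [-3.141, -0.0, 1.533]
contact_force: [-0.5, 0.8, 0.6]
opening: 0.495
```

Run:
```python
from h import *
im,d=grab_frame("scene"); c=im[150:350,230:450]
cv2.imwrite("pics/scene2.png",cv2.resize(c[:,:,::-1],None,fx=3,fy=3,interpolation=cv2.INTER_CUBIC)[:600,:660])
delta([520.8,-19.3,114.5],1.534)
```

```text
now [521.1 -20.5 124.2] [-3.1414 -0.      1.5328] F [-0. -0.  1.] open 0.498 t 2.8333
shift cm [ 0.12 -0.04  0.97] turn [-0.0002 -0.     -0.0012]
```

View pics/scene2.png

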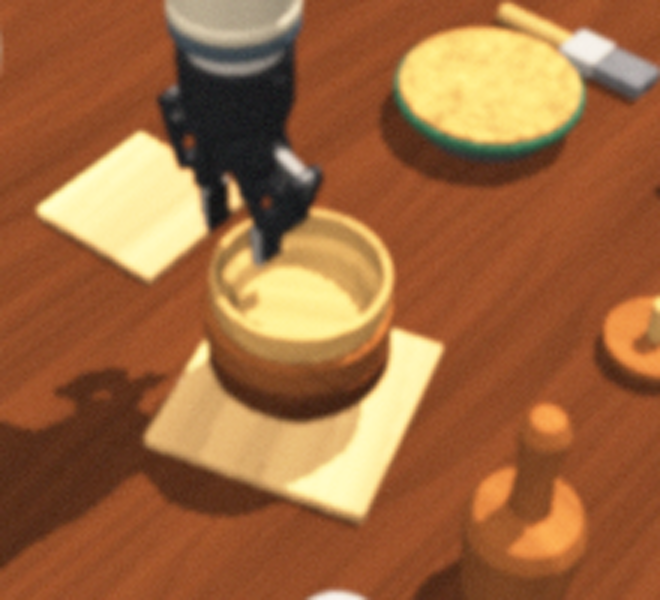

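One finger is inside the rim and one outside. I go down 9 mm and close.

Request:
play_rows(rows=[[128, [0.1, 0, 0.5], [0, 0, 0]], [128, [0.1, 0, 0.9], [0, 0, 0]], [160, [0.1, 0, 0.9], [0, 0, 0]], [190, [0.1, 0, 0.9], [0, 0, 0]], [210, [0.1, 0, 0.9], [0, 0, 0]], [225, [0.1, 0, 0.9], [0, 0, 0]], [240, [0.1, 0, 0.9], [0, 0, 0]], [255, [0.1, 0, 0.9], [0, 0, 0]], [255, [0.1, 0, 0.9], [0, 0, 0]], [255, [0.1, 0, 0.9], [0, 0, 0]], [255, [0.1, 0, 0.9], [0, 0, 0]]], squeeze=60)

```text
clock: 3.75
eef_pos: [521.1, -19.7, 115.4]
tcp_rot: [3.141, 0.0, 1.533]
contact_force: [-1.5, -2.9, 3.7]
opening: 0.053
```

Run:
```python
from h import *
im,d=grab_frame("scene"); c=im[150:350,230:450]
cv2.imwrite("pics/scene3.png",cv2.resize(c[:,:,::-1],None,fx=3,fy=3,interpolation=cv2.INTER_CUBIC)[:600,:660])
delta([520.8,-19.3,214.5],1.534); print(readout.sense()['wrist_torque'])
```

```text
now [521.1 -19.7 115.4] [3.1414e+00 2.0000e-04 1.5328e+00] F [-1.5 -2.3  4.3] open 0.053 t 3.8
shift cm [ 0.04 -0.03 -9.91] turn [ 0.0001  0.0002 -0.0012]
[-0.50468138  0.26146541 -0.04569028]
```

View pics/scene3.png

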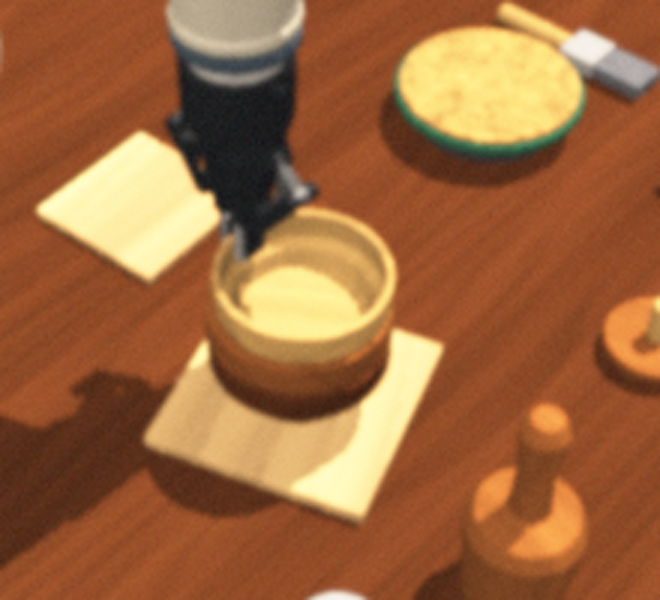

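The fingers grip the collar at about 4.5 mm opening, and contact forces are small. I'll lift 20 mm slowly and check that only the top bowl comes up.

Request:
play_rows(rows=[[255, [0, 0, -0.2], [0, 0, 0]], [255, [0, 0, -0.4], [0, 0, 0]], [255, [0, 0, -0.7], [0, 0, 0]], [255, [0, 0, -1], [0, 0, 0]], [255, [0, 0, -1], [0, 0, 0]]])

```text
clock: 4.22
eef_pos: [521.2, -19.5, 125.8]
tcp_rot: [3.141, -0.0, 1.533]
contact_force: [-0.6, -1.0, -1.9]
opening: 0.051
```

Run:
```python
from h import *
im,d=grab_frame("scene"); c=im[150:350,230:450]
cv2.imwrite("pics/scene4.png",cv2.resize(c[:,:,::-1],None,fx=3,fy=3,interpolation=cv2.INTER_CUBIC)[:600,:660])
delta([520.8,-19.3,214.5],1.534); print(readout.sense()['wrist_torque'])
```

```text
now [521.1 -19.5 125.6] [ 3.1413 -0.      1.5328] F [-0.4 -0.9 -1.8] open 0.056 t 4.2667
shift cm [ 0.02 -0.03 -8.89] turn [ 0.0003 -0.     -0.0012]
[-0.110265    0.22793779 -0.04990426]
```

View pics/scene4.png

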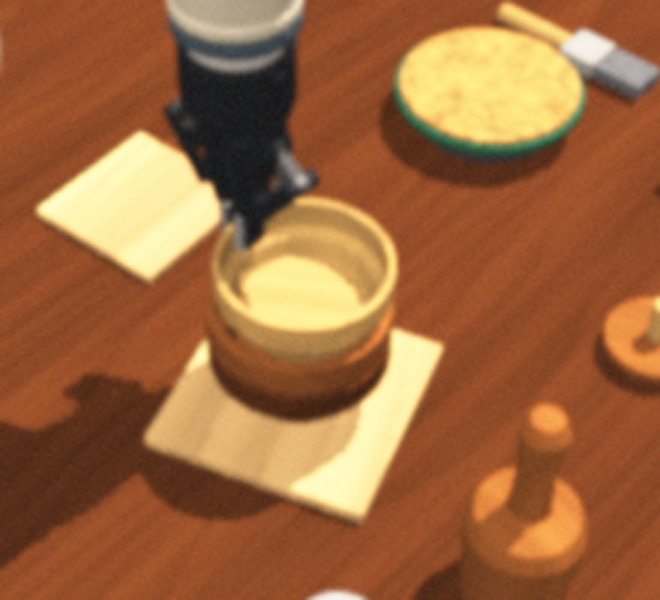

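The weight reads about 2 N, one bowl only, and the brown bowls stayed put. I continue lifting.

Request:
play_rows(rows=[[255, [0, 0, -0.3], [0, 0, 0]], [255, [0, 0, -0.8], [0, 0, 0]], [255, [0, 0, -1.5], [0, 0, 0]], [255, [0, 0, -2.3], [0, 0, 0]], [255, [0, 0, -3.2], [0, 0, 0]], [255, [0, 0, -4.2], [0, 0, 0]], [255, [0, 0, -5.2], [0, 0, 0]], [255, [0, 0, -6.2], [0, 0, 0]], [255, [0, 0, -7.1], [0, 0, 0]], [255, [0, 0, -7.7], [0, 0, 0]], [255, [0, 0, -8], [0, 0, 0]], [255, [0, 0, -8], [0, 0, 0]]])

```text
clock: 5.27
eef_pos: [521.4, -19.5, 206.1]
tcp_rot: [3.14, -0.0, 1.533]
contact_force: [0.0, -0.4, -1.5]
opening: 0.05
```

Run:
```python
from h import *
im,d=grab_frame("scene"); c=im[130:330,230:450]
cv2.imwrite("pics/scene5.png",cv2.resize(c[:,:,::-1],None,fx=3,fy=3,interpolation=cv2.INTER_CUBIC)[:600,:660])
P=cloud("scene",d); s=readout.sense()['eef_pos']
m=(d>0)&(np.hypot(P[...,0]-580,P[...,1]+21)<70)
for lo,hi in((195,245),(100,125)):
    q=P[m&(P[...,2]>lo)&(P[...,2]<hi)]
    if lo==195:
        h=q[(q[:,0]>545)]; print(np.percentile(h[:,2],[50,90,95,98])); q=h[h[:,2]>np.percentile(h[:,2],98)-14]
    print(len(q),circ(q),np.percentile(q[:,2],[50,98]))
th=0.6094
# grip r = |tt|-60
import math
tt=np.array([482,336.3]); a=math.atan2(tt[1],tt[0]); r_=np.hypot(*tt)-59.5
print(a, r_); t=[r_*math.cos(a),r_*math.sin(a),205]; print(t)
delta(t,a+math.pi/2)
```

```text
[216.24968261 227.78260962 228.44191398 229.11843528]
700 (np.float64(583.1088082400673), np.float64(-21.363586822851175), np.float64(59.302878971333975)) [224.47938093 229.42040669]
642 (np.float64(580.8606399464412), np.float64(-24.10598330173889), np.float64(61.68713111302686)) [108.66117077 112.0864223 ]
0.6091926722160133 528.2258629667407
[np.float64(433.203440571369), np.float64(302.2537698426378), 205]
now [521.1 -19.5 205.4] [ 3.1412 -0.      1.5328] F [ 0.1 -0.2 -2.8] open 0.056 t 5.3167
shift cm [ 31.82 -10.01   0.04] turn [ 3.000e-04  1.000e-04 -6.472e-01]
```

View pics/scene5.png

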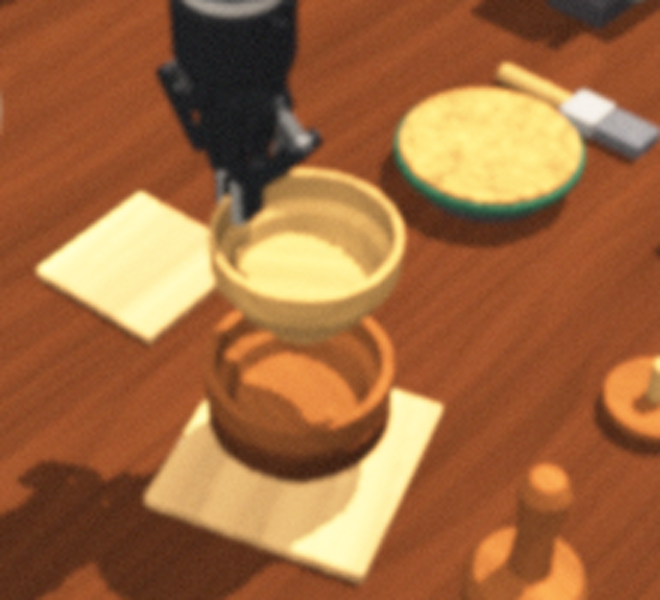

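The bowl is clear and level, and the two brown bowls are still nested. I carry it over the turntable.

Request:
play_rows(rows=[[255, [1, -0.3, 0], [0, 0, -0.02]], [255, [2.8, -0.9, 0], [0, 0, -0.06]], [255, [5.3, -1.7, 0], [0, 0, -0.11]], [255, [8.3, -2.6, 0], [0, 0, -0.17]], [255, [11.5, -3.6, 0], [0, 0, -0.235]], [255, [15, -4.7, 0], [0, 0, -0.3]], [255, [18.5, -5.8, 0], [0, 0, -0.37]], [255, [22, -6.9, 0], [0, 0, -0.445]], [255, [25.3, -8, 0], [0, 0, -0.515]], [255, [28.3, -8.9, 0], [0, 0, -0.575]], [255, [30.5, -9.6, 0], [0, 0, -0.62]], [255, [31.8, -10, 0], [0, 0, -0.647]]])

```text
clock: 6.32
eef_pos: [431.6, 304.6, 204.7]
tcp_rot: [-3.141, -0.001, 2.185]
contact_force: [0.7, -0.7, -2.0]
opening: 0.058
```

Run:
```python
from h import *
im,d=grab_frame("scene"); c=im[80:280,280:500]
cv2.imwrite("pics/scene6.png",cv2.resize(c[:,:,::-1],None,fx=3,fy=3,interpolation=cv2.INTER_CUBIC)[:600,:660])
P=cloud("scene",d)
m=(d>0)&(np.hypot(P[...,0]-482,P[...,1]-336)<72)
q=P[m&(P[...,2]>212)&(P[...,2]<245)&((P[...,0]-433)*.82+(P[...,1]-302)*.57>25)]; print(len(q),circ(q),np.percentile(q[:,2],[50,95,98]))
h=q[q[:,2]>np.percentile(q[:,2],95)-6]; print('rim plane',np.linalg.lstsq(np.c_[h[:,:2]-[482,336],np.ones(len(h))],h[:,2],rcond=None)[0])
delta([433.2,302.3,90],2.180)
```

```text
539 (np.float64(480.4637941894355), np.float64(339.5546265835777), np.float64(59.17005677532769)) [221.16989659 228.53231876 228.94542649]
rim plane [4.12887112e-03 3.23173475e-03 2.26172759e+02]
now [431.6 305.6 204.8] [-3.1414e+00 -1.3000e-03  2.1858e+00] F [ 0.3  1.6 -2. ] open 0.051 t 6.3667
shift cm [-0.38 -0.06 11.48] turn [-0.0002 -0.0013  0.0058]
```

View pics/scene6.png

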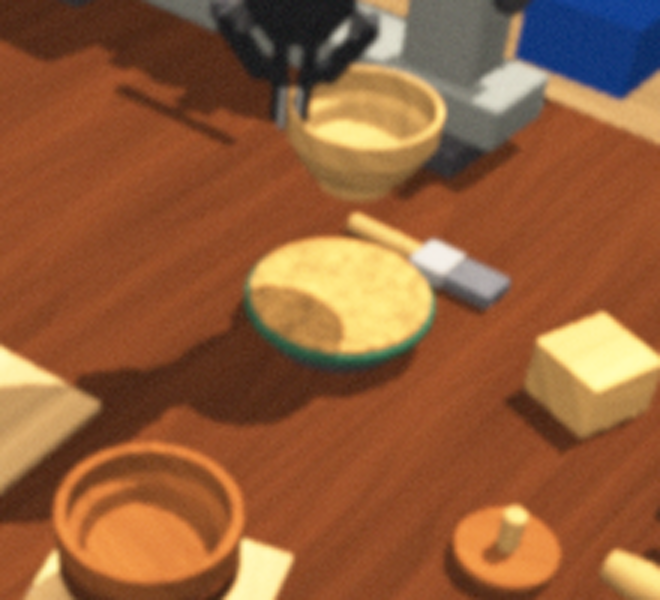

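The bowl is level and about 4 mm off centre. I descend and correct that on the way.

Request:
play_rows(rows=[[255, [-0.1, 0, 0.4], [0, 0, 0.003]], [255, [-0.2, 0, 1.2], [0, 0, 0.006]], [255, [-0.3, 0, 2.4], [0, 0, 0.006]], [255, [-0.4, 0, 3.8], [0, 0, 0.006]], [255, [-0.4, 0, 5.2], [0, 0, 0.006]], [255, [-0.4, 0, 6.6], [0, 0, 0.006]], [255, [-0.4, 0, 8], [0, 0, 0.006]], [255, [-0.4, 0, 9.2], [0, 0, 0.006]], [255, [-0.4, 0, 10.1], [0, 0, 0.006]], [255, [-0.4, 0, 10.7], [0, 0, 0.006]], [255, [-0.4, 0, 11], [0, 0, 0.006]], [255, [-0.4, 0, 11], [0, 0, 0.006]]])

```text
clock: 7.37
eef_pos: [435.5, 298.1, 94.7]
tcp_rot: [-3.141, 0.0, 2.173]
contact_force: [0.5, 0.4, -2.3]
opening: 0.048
```

Request:
play_rows(rows=[[255, [0, 0, 0.1], [0, 0, 0]], [255, [0, 0, 0.2], [0, 0, 0]], [255, [0, 0, 0.3], [0, 0, 0]], [255, [0, 0, 0.4], [0, 0, 0]], [255, [0, 0, 0.5], [0, 0, 0]], [255, [0, 0, 0.5], [0, 0, 0]]])

```text
clock: 7.87
eef_pos: [435.5, 298.8, 90.3]
tcp_rot: [3.142, 0.0, 2.174]
contact_force: [-0.8, 0.9, -2.6]
opening: 0.057
```

Run:
```python
from h import *
delta([433.2,302.3,87.4],2.180)
```

```text
now [435.5 298.8  90.3] [3.1416 0.     2.174 ] F [-0.8  0.9 -2.6] open 0.057 t 7.8667
shift cm [0.42 0.01 0.29] turn [ 0.     0.    -0.006]
```

Request:
play_rows(rows=[[255, [0.2, 0, 0.05], [0, 0, 0]], [255, [0.4, 0, 0.1], [0, 0, 0]], [255, [0.4, 0, 0.15], [0, 0, 0]], [255, [0.4, 0, 0.2], [0, 0, 0]], [255, [0.4, 0, 0.25], [0, 0, 0]], [255, [0.4, 0, 0.25], [0, 0, 0]]])

```text
clock: 8.37
eef_pos: [433.2, 302.1, 87.7]
tcp_rot: [-3.142, -0.0, 2.174]
contact_force: [-0.2, -0.2, -1.4]
opening: 0.056
```

Request:
play_rows(rows=[[255, [0, 0, 0.03], [0, 0, 0]], [255, [0, 0, 0.06], [0, 0, 0]], [255, [0, 0, 0.06], [0, 0, 0]]])

```text
clock: 8.62
eef_pos: [433.2, 302.1, 87.5]
tcp_rot: [3.142, -0.0, 2.174]
contact_force: [-2.6, -1.5, 3.8]
opening: 0.051
```

The foot is touching the cork. I release.

Request:
play_rows(rows=[[235, [0, 0, 0], [0, 0, 0]], [215, [0, 0, 0], [0, 0, 0]], [195, [0, 0, 0], [0, 0, 0]], [170, [0, 0, 0], [0, 0, 0]], [140, [0, 0, 0], [0, 0, 0]], [128, [0, 0, 0], [0, 0, 0]], [128, [0, 0, 0], [0, 0, 0]], [128, [0, 0, 0], [0, 0, 0]], [128, [0, 0, 0], [0, 0, 0]], [128, [0, 0, 0], [0, 0, 0]]])

```text
clock: 9.45
eef_pos: [433.2, 302.0, 87.2]
tcp_rot: [-3.142, 0.0, 2.174]
contact_force: [0.4, 0.0, -0.4]
opening: 0.504
```

Request:
play_rows(rows=[[128, [0, 0, -0.5], [0, 0, 0]], [128, [0, 0, -1.5], [0, 0, 0]], [128, [0, 0, -3], [0, 0, 0]], [128, [0, 0, -5], [0, 0, 0]], [128, [0, 0, -7], [0, 0, 0]], [128, [0, 0, -9], [0, 0, 0]], [128, [0, 0, -11], [0, 0, 0]], [128, [0, 0, -12], [0, 0, 0]], [128, [0, 0, -12], [0, 0, 0]]])

```text
clock: 10.2
eef_pos: [434.5, 302.9, 210.1]
tcp_rot: [3.137, -0.0, 2.174]
contact_force: [-0.0, -0.3, 0.2]
opening: 0.498
```

Run:
```python
from h import *
for n in("scene","top"):
    im,d=grab_frame(n); c=im[80:280,280:500] if n=="scene" else im[130:330,80:300]
    cv2.imwrite(f"pics/{n}7.png",cv2.resize(c[:,:,::-1],None,fx=3,fy=3,interpolation=cv2.INTER_CUBIC)[:600,:660])
    P=cloud(n,d)
    q=P[(d>0)&(np.hypot(P[...,0]-482,P[...,1]-336)<75)&(P[...,2]>98)&(P[...,2]<118)]; print(n,len(q),circ(q),np.percentile(q[:,2],[50,95,98]))
    h=q[q[:,2]>np.percentile(q[:,2],95)-6]; print('rim plane',np.linalg.lstsq(np.c_[h[:,:2]-[482,336],np.ones(len(h))],h[:,2],rcond=None)[0])
delta([464.8,-304.6,150],np.arctan2(-304.6,464.8)+np.pi/2)
```

```text
scene 521 (np.float64(482.8922039697238), np.float64(335.884730952871), np.float64(59.75133862132334)) [106.7964655  111.798572   112.43411465]
rim plane [1.94000277e-03 6.82437703e-03 1.09218637e+02]
top 277 (np.float64(482.2605770773146), np.float64(335.62728801330957), np.float64(59.56223368122764)) [109.50607236 115.16684432 115.98301952]
rim plane [-5.33611489e-03  9.52568819e-03  1.11915115e+02]
now [433.2 302.  207.2] [3.141  0.     2.1738] F [-0.2 -0.5 -0.4] open 0.498 t 10.3
shift cm [-51.75 -31.8    5.7 ] turn [ 5.0000e-04 -3.0000e-04  1.1831e+00]
```

View pics/scene7.png

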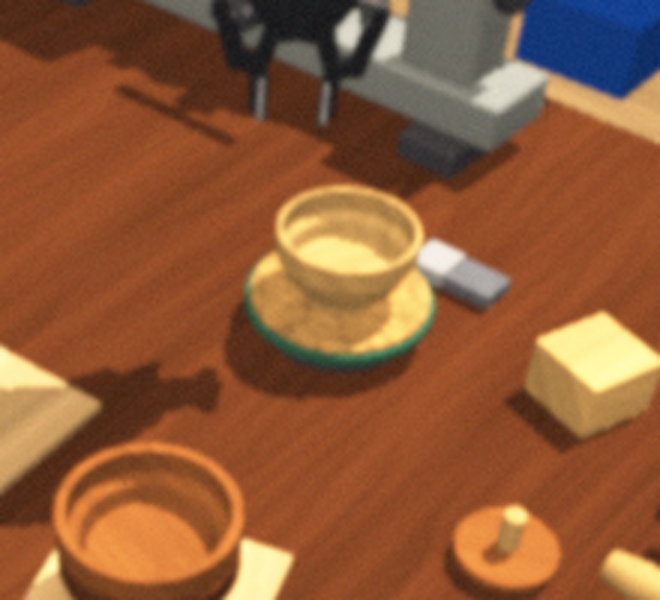

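View pics/top7.png

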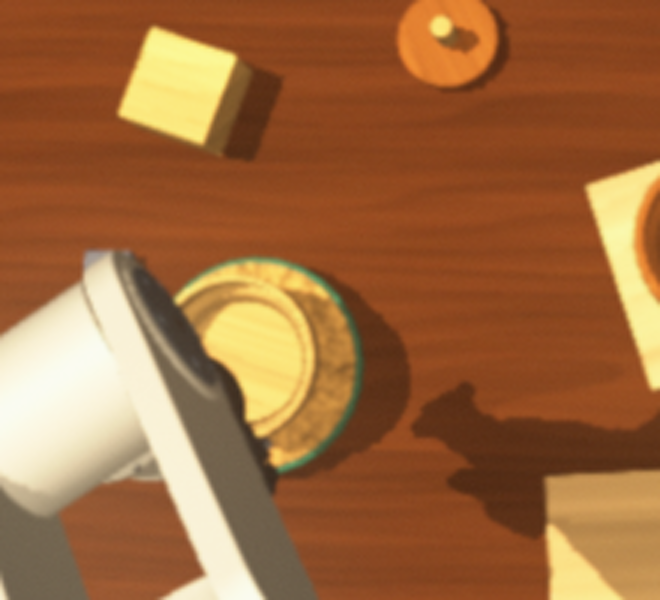

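The bowl stands upright and centred at (482.5, 335.8). Next, the lid.

Request:
play_rows(rows=[[64, [-2, -1.2, 0], [0, 0, 0.045]], [64, [-5, -3.1, 0], [0, 0, 0.11]], [64, [-8.2, -5, 0], [0, 0, 0.19]], [64, [-11.4, -7, 0], [0, 0, 0.26]], [64, [-14.6, -9, 0], [0, 0, 0.33]], [64, [-17.8, -10.9, 0], [0, 0, 0.41]], [64, [-21, -12.9, 0], [0, 0, 0.48]], [64, [-24.2, -14.9, 0], [0, 0, 0.55]], [64, [-27.4, -16.8, 0], [0, 0, 0.63]], [64, [-30, -18.4, 0], [0, 0, 0.69]], [64, [-32, -19.6, 0], [0, 0, 0.73]], [64, [-32, -19.6, 0], [0, 0, 0.73]]])

```text
clock: 11.3
eef_pos: [452.7, -76.0, 205.9]
tcp_rot: [-3.14, 0.001, 1.439]
contact_force: [0.1, -0.2, 0.3]
opening: 0.746
```

Request:
play_rows(rows=[[64, [0, 0, 0], [0, 0, 0]], [64, [0, 0, 0], [0, 0, 0]]])

```text
clock: 11.47
eef_pos: [452.5, -72.3, 206.2]
tcp_rot: [-3.14, -0.0, 1.444]
contact_force: [0.0, -0.5, 0.1]
opening: 0.753
```

Run:
```python
from h import *
delta([464.8,-304.6,110],np.arctan2(-304.6,464.8)+np.pi/2)
```

```text
now [452.5 -72.3 206.2] [-3.1395e+00 -4.0000e-04  1.4437e+00] F [ 0.  -0.5  0.1] open 0.753 t 11.4667
shift cm [-22.89   4.18   9.6 ] turn [-2.10e-03  1.00e-04  4.53e-01]
```

Request:
play_rows(rows=[[64, [-2, 0.4, 0], [0, 0, 0.04]], [64, [-5, 0.9, 0], [0, 0, 0.1]], [64, [-8, 1.5, 1], [0, 0, 0.16]], [64, [-11, 2, 2], [0, 0, 0.22]], [64, [-14, 2.6, 4], [0, 0, 0.28]], [64, [-17, 3.1, 6], [0, 0, 0.34]], [64, [-19.8, 3.6, 7.5], [0, 0, 0.4]], [64, [-21.8, 4, 8.7], [0, 0, 0.435]], [64, [-22.9, 4.2, 9.6], [0, 0, 0.453]], [64, [-22.9, 4.2, 9.6], [0, 0, 0.453]], [64, [-22.9, 4.2, 9.6], [0, 0, 0.453]], [64, [-22.9, 4.2, 9.6], [0, 0, 0.453]]])

```text
clock: 12.47
eef_pos: [466.2, -303.7, 111.5]
tcp_rot: [-3.141, -0.0, 0.993]
contact_force: [0.4, -0.6, -0.3]
opening: 0.744
```

Run:
```python
from h import *
im,d=grab_frame("scene"); c=im[230:430,100:320]
cv2.imwrite("pics/scene8.png",cv2.resize(c[:,:,::-1],None,fx=3,fy=3,interpolation=cv2.INTER_CUBIC)[:600,:660])
delta([464.8,-304.6,25],np.arctan2(-304.6,464.8)+np.pi/2)
```

```text
now [ 466.4 -303.8  111.8] [ 3.1412e+00 -3.0000e-04  9.9290e-01] F [ 0.3 -0.6 -0.2] open 0.75 t 12.5167
shift cm [-0.15 -0.09  8.68] turn [ 0.0004 -0.0003  0.0022]
```

View pics/scene8.png

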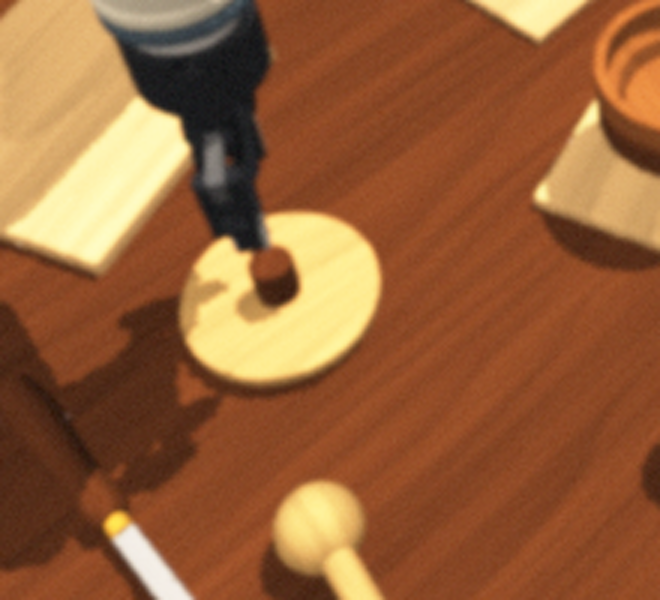

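The fingers are above the knob. I descend and grasp.

Request:
play_rows(rows=[[64, [-0.1, -0.1, 1], [0, 0, 0]], [64, [-0.1, -0.1, 2.5], [0, 0, 0]], [64, [-0.1, -0.1, 4.2], [0, 0, 0]], [64, [-0.1, -0.1, 6], [0, 0, 0]], [64, [-0.1, -0.1, 7.5], [0, 0, 0]], [64, [-0.1, -0.1, 8.5], [0, 0, 0]], [64, [-0.1, -0.1, 8.9], [0, 0, 0]], [64, [-0.1, -0.1, 8.9], [0, 0, 0]], [100, [-0.1, -0.1, 8.9], [0, 0, 0]], [130, [-0.1, -0.1, 8.9], [0, 0, 0]], [150, [-0.1, -0.1, 8.9], [0, 0, 0]], [165, [-0.1, -0.1, 8.9], [0, 0, 0]]], squeeze=50)

```text
clock: 13.52
eef_pos: [464.8, -305.6, 22.9]
tcp_rot: [3.141, 0.0, 0.991]
contact_force: [-0.5, 0.1, 0.2]
opening: 0.347
```

Request:
play_rows(rows=[[190, [0, 0, 0], [0, 0, 0]], [220, [0, 0, 0], [0, 0, 0]], [255, [0, 0, 0], [0, 0, 0]], [255, [0, 0, 0], [0, 0, 0]], [255, [0, 0, 0], [0, 0, 0]], [255, [0, 0, 0], [0, 0, 0]]])

```text
clock: 14.02
eef_pos: [464.8, -305.6, 23.1]
tcp_rot: [3.141, -0.0, 0.991]
contact_force: [-1.3, 0.6, 6.6]
opening: 0.332
```

Request:
play_rows(rows=[[255, [0, 0, -0.3], [0, 0, 0]], [255, [0, 0, -0.8], [0, 0, 0]], [255, [0, 0, -1.5], [0, 0, 0]], [255, [0, 0, -2], [0, 0, 0]], [255, [0, 0, -2], [0, 0, 0]], [255, [0, 0, -2], [0, 0, 0]]])

```text
clock: 14.52
eef_pos: [464.9, -305.7, 42.7]
tcp_rot: [3.141, 0.0, 0.991]
contact_force: [-0.4, 0.8, -1.7]
opening: 0.337
```

Run:
```python
from h import *
im,d=grab_frame("scene"); c=im[230:430,100:320]
cv2.imwrite("pics/scene9.png",cv2.resize(c[:,:,::-1],None,fx=3,fy=3,interpolation=cv2.INTER_CUBIC)[:600,:660])
delta([464.8,-304.6,25],np.arctan2(-304.6,464.8)+np.pi/2)
```

```text
now [ 464.7 -305.5   42.4] [3.1411 0.     0.9908] F [-0.2  0.3 -1.2] open 0.336 t 14.5667
shift cm [ 0.08 -0.04  1.74] turn [0.0005 0.     0.0001]
```

View pics/scene9.png

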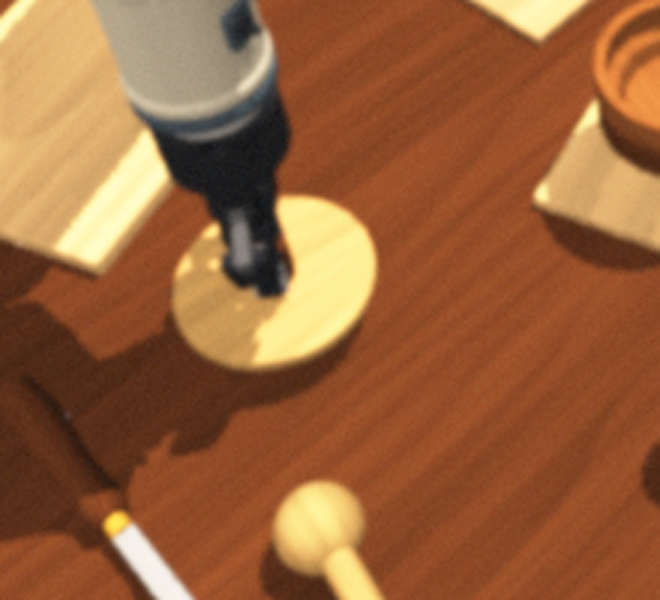

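The lid is held at the right weight, about 1.6 N, and looks level. I raise it and carry it across.

Request:
play_rows(rows=[[255, [0, 0, -0.5], [0, 0, 0]], [255, [0, 0, -1.5], [0, 0, 0]], [255, [0, 0, -3], [0, 0, 0]], [255, [0, 0, -5], [0, 0, 0]], [255, [0, 0, -7], [0, 0, 0]], [255, [0, 0, -9], [0, 0, 0]], [255, [0, 0, -11], [0, 0, 0]], [255, [0, 0, -13], [0, 0, 0]], [255, [0, 0, -15], [0, 0, 0]], [255, [0, 0, -16], [0, 0, 0]], [255, [0, 0, -16.5], [0, 0, 0]], [255, [0, 0, -16.5], [0, 0, 0]]])

```text
clock: 15.57
eef_pos: [464.9, -305.6, 208.2]
tcp_rot: [3.14, 0.0, 0.991]
contact_force: [0.3, -0.5, -2.2]
opening: 0.335
```

Request:
play_rows(rows=[[255, [0, 0, 0], [0, 0, 0]]])

```text
clock: 15.65
eef_pos: [464.2, -305.2, 206.6]
tcp_rot: [-3.141, 0.0, 0.991]
contact_force: [-0.3, -0.4, -2.1]
opening: 0.334
```

Run:
```python
from h import *
delta([482.5,335.8,205],2.179)
```

```text
now [ 464.2 -305.2  206.6] [-3.1409  0.      0.9908] F [-0.3 -0.4 -2.1] open 0.334 t 15.65
shift cm [ 54.62 -33.6    0.19] turn [-7.0000e-04 -4.0000e-04 -1.1882e+00]
```

Request:
play_rows(rows=[[255, [1, -0.6, 0], [0, 0, -0.02]], [255, [2.8, -1.7, 0], [0, 0, -0.06]], [255, [5, -3.1, 0], [0, 0, -0.11]], [255, [7.6, -4.7, 0], [0, 0, -0.165]], [255, [10.4, -6.4, 0], [0, 0, -0.225]], [255, [13.2, -8.1, 0], [0, 0, -0.29]], [255, [16, -9.8, 0], [0, 0, -0.35]], [255, [18.8, -11.6, 0], [0, 0, -0.41]], [255, [21.5, -13.2, 0], [0, 0, -0.47]], [255, [24, -14.8, 0], [0, 0, -0.52]], [255, [26, -16, 0], [0, 0, -0.565]], [255, [27.3, -16.8, 0], [0, 0, -0.594]]])

```text
clock: 16.65
eef_pos: [472.4, 17.7, 206.1]
tcp_rot: [-3.139, -0.001, 1.59]
contact_force: [0.9, -0.6, -2.2]
opening: 0.339
```

Request:
play_rows(rows=[[255, [0, 0, 0], [0, 0, 0]], [255, [0, 0, 0], [0, 0, 0]]])

```text
clock: 16.82
eef_pos: [472.7, 15.9, 206.2]
tcp_rot: [-3.14, 0.0, 1.587]
contact_force: [0.3, 0.2, -1.5]
opening: 0.339
```

Run:
```python
from h import *
delta([482.5,335.8,205],2.179)
```

```text
now [472.7  15.9 206.2] [-3.1397e+00  1.0000e-04  1.5870e+00] F [ 0.3  0.2 -1.5] open 0.339 t 16.8167
shift cm [31.97  1.5   0.12] turn [-1.90e-03 -5.00e-04 -5.92e-01]
```

Request:
play_rows(rows=[[255, [1, 0, 0], [0, 0, -0.02]], [255, [2.8, 0.1, 0], [0, 0, -0.06]], [255, [5.2, 0.2, 0], [0, 0, -0.1]], [255, [8.2, 0.4, 0], [0, 0, -0.155]], [255, [11.4, 0.5, 0], [0, 0, -0.215]], [255, [14.8, 0.7, 0], [0, 0, -0.28]], [255, [18.2, 0.9, 0], [0, 0, -0.34]], [255, [21.6, 1, 0], [0, 0, -0.4]], [255, [25, 1.2, 0], [0, 0, -0.46]], [255, [28.2, 1.3, 0], [0, 0, -0.52]], [255, [30.5, 1.4, 0], [0, 0, -0.565]], [255, [32, 1.5, 0], [0, 0, -0.592]]])

```text
clock: 17.82
eef_pos: [484.0, 337.1, 206.7]
tcp_rot: [-3.141, -0.0, 2.18]
contact_force: [-0.1, -0.2, -1.7]
opening: 0.339
```

Request:
play_rows(rows=[[255, [0, 0, 0], [0, 0, 0]], [255, [0, 0, 0], [0, 0, 0]], [255, [0, 0, 0], [0, 0, 0]]])

```text
clock: 18.07
eef_pos: [484.0, 333.9, 206.8]
tcp_rot: [-3.14, 0.0, 2.175]
contact_force: [0.5, -0.2, -2.0]
opening: 0.33
```

Run:
```python
from h import *
delta([482.5,335.8,145],2.179)
im,d=grab_frame("scene"); c=im[80:280,280:500]
cv2.imwrite("pics/scene10.png",cv2.resize(c[:,:,::-1],None,fx=3,fy=3,interpolation=cv2.INTER_CUBIC)[:600,:660])
P=cloud("scene",d)
q=P[(d>0)&(np.hypot(P[...,0]-482,P[...,1]-336)<80)&(P[...,2]>185)&(P[...,2]<210)]
h=q[np.abs(q[:,2]-np.median(q[:,2]))<5]
print(len(q),cv2.minEnclosingCircle(h[:,:2].astype(np.float32)),np.linalg.lstsq(np.c_[h[:,:2]-[482,336],np.ones(len(h))],h[:,2],rcond=None)[0])
q=P[(d>0)&(np.hypot(P[...,0]-482,P[...,1]-336)<75)&(P[...,2]>98)&(P[...,2]<118)]; print(len(q),circ(q))
```

```text
now [484.  333.9 206.8] [-3.1402e+00  4.0000e-04  2.1754e+00] F [ 0.5 -0.2 -2. ] open 0.33 t 18.0667
shift cm [ 0.25 -0.    6.18] turn [-0.0014  0.0004 -0.0036]
1120 ((484.0465087890625, 333.6874694824219), 67.49495697021484) [-5.56984259e-03  8.28339553e-03  2.03010838e+02]
510 (np.float64(483.28399881284986), np.float64(335.85812599682004), np.float64(59.46359006147329))
```

View pics/scene10.png

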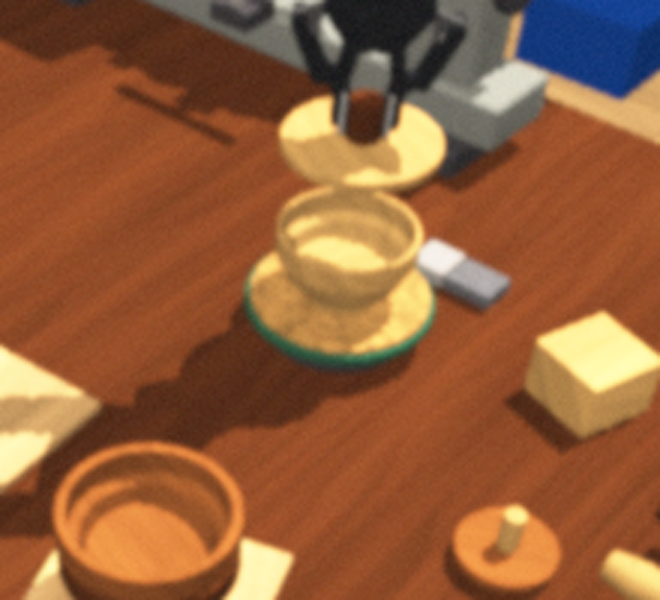

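The lid is level and 2.5 mm off the bowl's axis, well within the 7 mm clearance. I correct that and lower to just above seating height (TCP about 125).

Request:
play_rows(rows=[[255, [0.1, 0, 0.4], [0, 0, 0]], [255, [0.25, 0, 1.1], [0, 0, 0]], [255, [0.25, 0, 2], [0, 0, 0]], [255, [0.25, 0, 3], [0, 0, 0]], [255, [0.25, 0, 4], [0, 0, 0]], [255, [0.25, 0, 5], [0, 0, 0]], [255, [0.25, 0, 5.8], [0, 0, 0]], [255, [0.25, 0, 6.4], [0, 0, 0]], [255, [0.25, 0, 6.8], [0, 0, 0]], [255, [0.25, 0, 6.8], [0, 0, 0]], [255, [0.25, 0, 6.8], [0, 0, 0]]])

```text
clock: 19.03
eef_pos: [482.8, 337.3, 139.1]
tcp_rot: [-3.141, 0.0, 2.177]
contact_force: [-0.6, -0.2, -1.1]
opening: 0.334
```

Request:
play_rows(rows=[[255, [0, 0, 0.2], [0, 0, 0]], [255, [0, 0, 0.4], [0, 0, 0]], [255, [0, 0, 0.6], [0, 0, 0]], [255, [0, 0, 0.8], [0, 0, 0]], [255, [0, 0, 1], [0, 0, 0]], [255, [0, 0, 1.15], [0, 0, 0]], [255, [0, 0, 1.15], [0, 0, 0]]])

```text
clock: 19.62
eef_pos: [482.5, 337.1, 127.3]
tcp_rot: [-3.141, 0.0, 2.177]
contact_force: [0.0, -0.5, -2.1]
opening: 0.335
```

Run:
```python
from h import *
delta([482.7,335.8,125],2.179)
```

```text
now [482.5 337.1 127.3] [-3.141   0.      2.1769] F [ 0.  -0.5 -2.1] open 0.335 t 19.6167
shift cm [-0.11 -0.06  0.23] turn [-0.0006  0.     -0.0021]
```

Request:
play_rows(rows=[[255, [-0.1, 0, 0.05], [0, 0, 0]], [255, [-0.1, 0, 0.1], [0, 0, 0]], [255, [-0.1, 0, 0.15], [0, 0, 0]], [255, [-0.1, 0, 0.2], [0, 0, 0]], [255, [-0.1, 0, 0.2], [0, 0, 0]]])

```text
clock: 20.03
eef_pos: [483.3, 336.4, 125.6]
tcp_rot: [-3.142, 0.0, 2.177]
contact_force: [-0.0, -0.2, -2.1]
opening: 0.336
```

Request:
play_rows(rows=[[255, [0, 0, 0.04], [0, 0, 0]], [255, [0, 0, 0.04], [0, 0, 0]]])

```text
clock: 20.2
eef_pos: [483.3, 336.4, 125.2]
tcp_rot: [-3.142, 0.0, 2.177]
contact_force: [0.2, -0.5, -1.2]
opening: 0.335
```

Request:
play_rows(rows=[[255, [0, 0, 0.04], [0, 0, 0]], [255, [0, 0, 0.06], [0, 0, 0]], [255, [0, 0, 0.06], [0, 0, 0]]])

```text
clock: 20.45
eef_pos: [483.4, 336.4, 125.1]
tcp_rot: [3.141, 0.0, 2.177]
contact_force: [-2.2, -1.0, 5.2]
opening: 0.333
```

Run:
```python
from h import *
delta([482.7,335.8,125],2.179)
im,d=grab_frame("scene"); c=im[80:280,280:500]
cv2.imwrite("pics/scene11.png",cv2.resize(c[:,:,::-1],None,fx=3,fy=3,interpolation=cv2.INTER_CUBIC)[:600,:660])
```

```text
now [483.4 336.4 125.1] [3.1414 0.     2.1768] F [-2.2 -1.   5.2] open 0.333 t 20.45
shift cm [-0.01 -0.09  0.01] turn [ 0.0002  0.     -0.0022]
```

View pics/scene11.png

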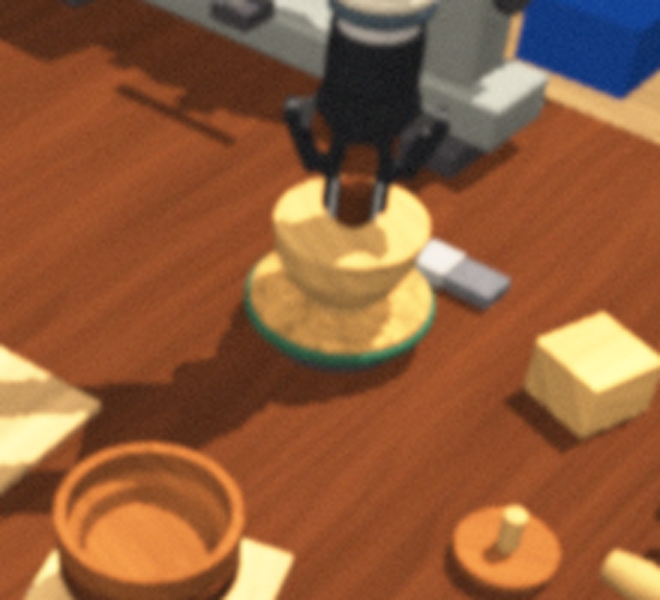

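Contact came at the expected seating height, and the lid lies on the rim. I release and retreat.

Request:
play_rows(rows=[[150, [0, 0, 0], [0, 0, 0]], [130, [0, 0, 0], [0, 0, 0]], [110, [0, 0, 0], [0, 0, 0]], [90, [0, 0, 0], [0, 0, 0]], [64, [0, 0, 0], [0, 0, 0]], [64, [0, 0, 0], [0, 0, 0]], [64, [0, 0, 0], [0, 0, 0]], [64, [0, 0, 0], [0, 0, 0]]])

```text
clock: 21.17
eef_pos: [483.3, 336.4, 124.6]
tcp_rot: [3.142, 0.0, 2.177]
contact_force: [0.3, 0.8, 0.3]
opening: 0.746
```

Request:
play_rows(rows=[[64, [0, 0, -0.5], [0, 0, 0]], [64, [0, 0, -1.5], [0, 0, 0]], [64, [0, 0, -3], [0, 0, 0]], [64, [0, 0, -5], [0, 0, 0]], [64, [0, 0, -7], [0, 0, 0]], [64, [0, -2, -9], [0, 0, 0]], [64, [0, -5, -10], [0, 0, 0]], [64, [0, -8, -10], [0, 0, 0]], [64, [0, -11, -10], [0, 0, 0]], [64, [0, -13, -10], [0, 0, 0]], [64, [0, -14, -10], [0, 0, 0]], [64, [0, -14, -10], [0, 0, 0]]])

```text
clock: 22.17
eef_pos: [367.2, 255.9, 225.6]
tcp_rot: [3.141, -0.0, 2.177]
contact_force: [1.0, 0.1, -0.2]
opening: 0.751
```

Run:
```python
from h import *
delta([482.7,335.8,125],2.179)
for n in("scene","top"):
    im,d=grab_frame(n); cv2.imwrite(f"pics/{n}12.png",im[:,:,::-1])
    P=cloud(n,d); ok=d>0
    R=np.hypot(P[...,0]-482.7,P[...,1]-336)
    h=P[ok&(R<80)&(P[...,2]>113)&(P[...,2]<127)]; 
    print(n,'lid',len(h),cv2.minEnclosingCircle(h[:,:2].astype(np.float32)),np.linalg.lstsq(np.c_[h[:,:2]-[482,336],np.ones(len(h))],h[:,2],rcond=None)[0])
    h=P[ok&(R<40)&(P[...,2]>148)&(P[...,2]<165)]; print('knob',h.mean(0))
    h=P[ok&(R<80)&(P[...,2]>70)&(P[...,2]<107)]; print('bowl body',len(h), circ(h) if len(h)>30 else '')
    S=np.hypot(P[...,0]-580,P[...,1]+22); q=P[ok&(S<75)&(P[...,2]>100)&(P[...,2]<120)]; print('mid rim',circ(q),np.percentile(q[:,2],[50,95]))
```

```text
now [367.2 255.9 225.6] [ 3.1409 -0.      2.1767] F [ 1.   0.1 -0.2] open 0.751 t 22.1667
shift cm [-1.000e-02  1.404e+01  1.007e+01] turn [ 0.0007 -0.     -0.0023]
scene lid 1184 ((482.6156921386719, 335.55035400390625), 69.61316680908203) [-6.68608641e-03  2.29782828e-02  1.20115839e+02]
knob [485.52094467 333.38524219 155.25042652]
bowl body 379 (np.float64(484.0049975650961), np.float64(334.30923510097836), np.float64(56.65996151311526))
mid rim (np.float64(580.6683585848922), np.float64(-23.858060705552816), np.float64(61.882308859962286)) [108.65355724 111.52385553]
top lid 2198 ((485.0456237792969, 335.4305114746094), 67.04883575439453) [2.89407660e-03 2.90206181e-03 1.20910132e+02]
knob [483.81575593 334.85433042 156.56168651]
bowl body 16 
mid rim (np.float64(578.9433133577328), np.float64(-21.854324211253697), np.float64(61.866364508242114)) [110.88272746 115.61541845]
```

View pics/scene12.png

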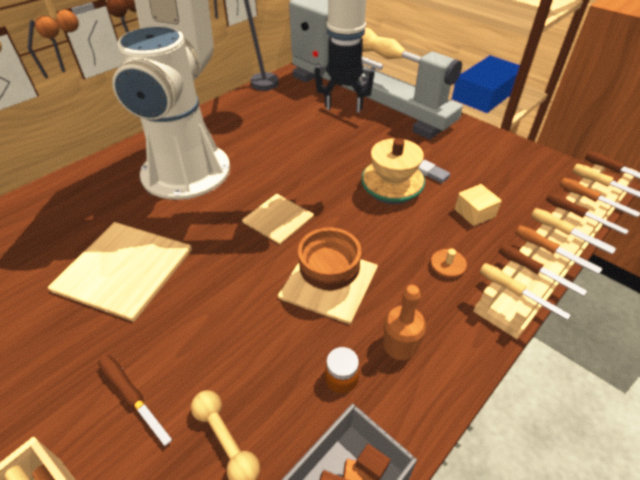

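View pics/top12.png

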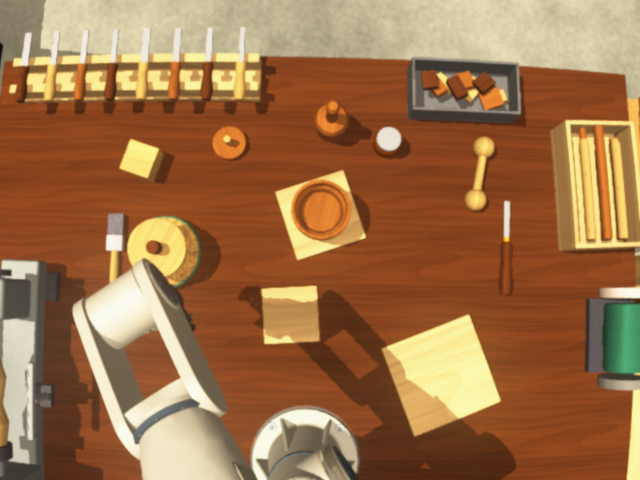

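The lid's disc top is at z = 120, the expected 40 + 62 + 18, and it lies level and centred. The bystanders look unmoved. I'm handing in.

```bash
python3 -c "
from h import *
r.sign_off(); print(readout.sense()['clock'])"
```

```text
the job is handed in; nothing more can be done
the job is handed in; nothing more can be done
```

The top bowl is standing in the middle of the turntable with the large lid seated on it. I handed in at about 22 s and no verdict was reported.

**What I did:** I pinched the top bowl's collar and lifted only that bowl; the wrist read about 2 N. I set it upright on the turntable and released it. I then took the lid by its knob, lowered it until it touched the rim at the expected height, let go and backed off.

**Last checks:**
- **Bowl:** it measured about 1 mm from the turntable's centre when released. With the lid on, a rougher fit to its body puts it within about 3 mm.
- **Lid height and centring:** the disc top is at z ≈ 120–121 mm, and 120 was expected. The knob is within about 4 mm of the bowl's axis, against a limit of 12.
- **Lid level:** the top camera gives a tilt of about 0.004 rad. The scene camera gave 0.024, probably because side-wall points were mixed in. Both are under the 0.06 limit.
- **Other two bowls:** the middle bowl's rim is still at about z = 110 mm, with both bowls nested on the stand.
- **Bystanders:** they look unmoved by eye in both views; I did not measure them again.

No check failed.

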